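Flip the one switch that is still off on the dust-extraction control box

ROBOT

A 6-joint arm with a two-finger parallel gripper is mounted at the origin on the work surface. World frame = base frame: x ahead of the robot, y to its left, z up, the work surface at z = 0. Lengths are in m, angles in rad, forces in N, time in s.
With the tool pointing down it reaches from about 0.35 to 0.975 m from the base axis. Payload 4.9 kg.
Tool frame: the origin (TCP) lies midway between the tips of the shut fingers; the grasp point (between the pads) lies 19 mm behind it (manip.pinch_z is the distance from the TCP to the grasp point, in m); z points along the fingers, y is the direction in which the jaws open and shut (so a half turn about z gives the same grasp; the last joint's range is limited). The gripper opens to 85 mm and grips with 20 to 120 N. Pads are 22 mm wide; open, the fingers measure 114 mm over their backs; the gripper's body (76 mm by 85 mm) begins 54 mm behind the grasp point. The pads swing forward as they close: fully open they stand 13 mm farther back than shut.
Start: joints at [-1.262, 0.053, 1.613, -0, 1.476, -0.119], TCP at [0.259, -0.569, 0.231] pointing down, gripper open.
Joint ranges: [-3.01, 3.01], [-1.01, 2.22], [0.06, 2.58], [-1.02, 4.17], [0.09, 2.62], [-3.14, 3.14]. Speed limits (rad/s): [2.57, 2.57, 3.14, 3.14, 3.14, 3.14].

INTERFACE

Orientations are given as a unit quaternion [w, x, y, z].
In Python, from plant import manip gives the robot as it stands.
- The arm moves only by the tool drive_tool, never from a script. Its argument "commands" is text: rows parted by semicolons, each of 5 numbers parted by spaces: the finger opening in mm, from 0 to 85.4, then the shift along the tool's x, y, z in units of 30 mm (1.0 is 30 mm), then the turn about the tool's z in degrees. A call has exactly 8 rows; each row shifts and turns the commanded pose from where the row before left it, along the tool's axes as they then stand; what a row does not reach is not made up. A row lasts 1/8 s, in which the tool goes at most 62.5 mm and 10.7 degrees, less where a joint would pass 70% of its speed; a pose out of reach is approached as far as the arm can. A call is refused whole if a number of a shift passes 1 or a number of a turn 10.7, either way. A call with a gripper value outside its range is refused whole. The fingers move at their own pace and stop on an object; the grip force is fixed at half the most. Time passes only in rows, so rows that do not move let the fingers close, or fill a call up. It gives the time, the measured TCP pose, the force and the opening at its end, in the units of the state.
- manip.state(): the state, without advancing time (a new reading comes with each control period).
- manip.grab_frame(name): name is "scene" or "top"; returns the picture (480x640x3 uint8, red, green, blue); there is no depth.
- manip.camera_params(name): a dict with "fx", "fy", "cx", "cy" (pixels), "distortion" ([k1, k2, p1, p2, k3] as OpenCV has them; the pictures are not rectified), "xyz" and "orientation" of the camera in the world. Camera axes: x right, y down, z forward; pixel columns grow to the right and rows downward; lengths in m; the calibration is good to about 2 mm. A picture is of the moment at which its call begins. camera_params takes no time and is no camera call.
- manip.job_done(): hands the job in, once; it reports no verdict.
The state is a dict: "time": time; "joint_pos": joint angles; "joint_vel": joint speeds; "joint_efforts": joint torques, N m; "tool_pos": TCP position; "tool_rot": TCP orientation; "contact_force": force on the tool from outside, world axes, zero at the start; "ft_torque": the same for the moment, N m; "gripper_width": opening from 0.0 (shut) to 1.0 (fully open).
Only numpy, scipy, OpenCV 4.12 (cv2) and the standard library are available. Lean on these libraries where they do the work, as an engineer would, in place of code of your own. Each camera call takes 0.05 s, during which the arm holds its last target. There are 200 camera calls.

TASK

On the grey control box, one of the four levers in the row still leans towards the robot while the other three lean away. Take the black stylus with the slim handle and round finger guard out of its wooden block and use its tip, not the fingers, to push that lever fully over so that it leans away like the others, leaving the others as they are. Then put the stylus back upright in the hole it came from and let go.

Things in the scene. Friction and masses are not known exactly. Their poses are not given: they have to be found in the camera images.
- stylus_mid (a point): Centre of the handle of the black stylus, a loose tool of 50 to 100 g, 130 mm long. Its z axis runs up along the stylus. Handle: black round grip, 20 mm in diameter, from 27 mm below to 28 mm above this point. Under it a round finger guard, 44 mm in diameter and 5 mm thick, then a straight steel shank 10 mm in diameter, whose blunt tip is 102 mm below this point. At the start it stands upright in one of the block's two holes, its guard resting on the block's top.
- block: Fixed wooden block, 75 mm (its x) by 190 mm (its y) by 80 mm high; origin at the centre of its underside. Two round vertical holes 30 mm in diameter, right through, at y = -50 and +50 mm on its middle line. One holds the stylus, the other a driver with a pale wooden ball handle (38 mm ball, top 41 mm above the block), which is not needed. A stylus put back with its guard lying on the block has its stylus_mid 27 mm above the block's top.
- switch_t: The switch that is off, a black base 50 mm (x) by 38 mm (y) by 12 mm high on top of the fixed control box (150 by 250 mm, face 50 mm above the bench), one of four equal ones in a row, 48 mm apart along y, in any of the four places. Origin: centre of the base's underside, on the box's face. Its x axis points across the row, away from the robot side; the lever swings along x. The lever's pivot is 12 mm above the origin.
- lever_t (a joint): Angle of that switch's lever, a white bat 46 mm long from the pivot, 16 mm wide (y), 8 mm thick. 0: leaning 0.45 rad from upright towards the robot (-x of the switch), off; 0.9 (end stop): leaning 0.45 rad away (+x), on. It starts at 0 to 0.12, turns against light friction (0.03 N m, about 1 to 3 N at the lever) and stays where it is left.
- lever_a (a joint): Lever of another switch in the row, same make; starts on (0.8 to 0.9) and must stay on.
- lever_b (a joint): Lever of another switch in the row, as lever_a.
- lever_c (a joint): Lever of another switch in the row, as lever_a.
Not all that is in view belongs to the job. Of the things that look like the part that bears stylus_mid, the largest one is meant.

How it is judged:
By the outcome, as a careful person would: the job done as asked, in the order asked, and still so for the second after the job is handed in, with the robot touching nothing.
It also fails if it takes over 54 s, if anything falls off the work surface, if the arm or the gripper's body presses on something with over 40 N, if the wrist force passes 120 N, or if a joint passes its speed limit or range.

## Working session

There is one attempt and no reset: what is moved stays moved. The work goes in short steps, Python scripts to look and compute and a tool call to move; the robot and the scene stay as the last step left them, time stands still between calls to the robot, and variables do not carry over. Pictures are saved under pics/ and viewed, about 8 in all and at most 12, crops included, and the job is handed in when it is done.

Besides the shell and the picture viewer there is one more tool, called as name(argument=value, ...) on one line, values as JSON. drive_tool: Moves the arm, as the interface text tells. Its arguments: {"type":"object","properties":{"commands":{"type":"string"}},"required":["commands"]}

```bash
ls; mkdir -p pics; python3 - <<'E'
from plant import manip
import cv2
for n in("scene","top"):
    p=manip.camera_params(n);print(n,p)
    cv2.imwrite(f"pics/{n}0.png",manip.grab_frame(n)[:,:,::-1])
s=manip.state();print(s, manip.pinch_z)
E
```

```text
pics
scene {'fx': 605.5853900608836, 'fy': 605.5853900608836, 'cx': 320.8773908470802, 'cy': 237.23906736515752, 'distortion': array([-0.1075704,  0.       ,  0.       ,  0.       ,  0.       ]), 'xyz': array([ 1.30511675, -0.05671364,  0.86283891]), 'orientation': array([-0.25971007,  0.65736612,  0.65413404, -0.26931231])}
top {'fx': 499.39074068196874, 'fy': 499.39074068196874, 'cx': 317.41813317068903, 'cy': 245.47134641477072, 'distortion': array([-0.05491096,  0.        ,  0.        ,  0.        ,  0.        ]), 'xyz': array([ 0.42469189, -0.0576492 ,  1.14526667]), 'orientation': array([-0.03590676,  0.71600083, -0.69658308,  0.02873191])}
{'time': 0.1, 'joint_pos': array([-1.26200421e+00,  5.33047898e-02,  1.61415902e+00, -1.91190017e-06,
        1.47596599e+00, -1.19040297e-01]), 'joint_vel': array([-1.18822256e-03, -1.36951156e-03, -4.15609460e-03,  2.22273118e-03,
        9.86914290e-04, -3.26303541e-05]), 'joint_efforts': array([ 4.67419395e-04, -3.94902778e+01, -3.71362352e+01, -9.17172497e-05,
        3.87266366e-03,  2.02989378e-05]), 'tool_pos': array([ 0.25911929, -0.56814485,  0.2301759 ]), 'tool_rot': array([-9.14355443e-04,  9.77206613e-01,  2.12288463e-01, -8.79674083e-05]), 'contact_force': array([-0.1264398 , -0.30109847,  0.13008974]), 'ft_torque': array([-0.00180394, -0.00769845,  0.0018136 ]), 'gripper_width': 0.9984942636527171} 0.0187
```

View pics/scene0.png

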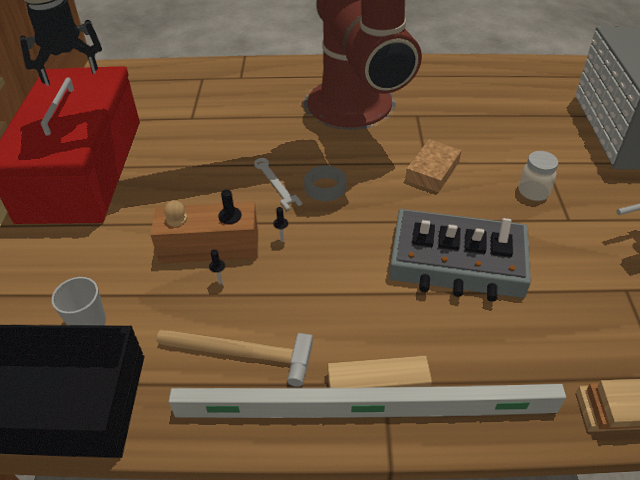

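View pics/top0.png

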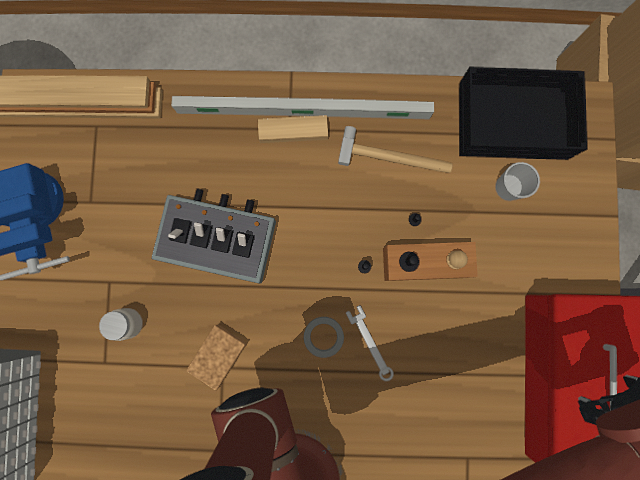

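Scene view: the black styli are at (229,207), in the block, and at (281,222) and (217,265), both smaller and standing on the bench. The one in the block is the largest, so it is the one meant. The rightmost lever at (505,230) looks tall, so it leans away from the camera and towards the robot. I'll confirm this in one enlarged crop.

```bash
python3 - <<'E'
import cv2,numpy as np
s=cv2.imread('pics/scene0.png');t=cv2.imread('pics/top0.png')
f=lambda im,x,y,w,h,k:cv2.resize(im[y:y+h,x:x+w],None,fx=k,fy=k,interpolation=cv2.INTER_CUBIC)
a=np.hstack([f(s,385,200,155,100,2.58)[:258,:400],f(s,145,180,155,100,2.58)[:258,:400]])
b=np.hstack([f(t,145,185,140,105,2.857)[:300,:400],f(t,350,200,140,105,2.857)[:300,:400]])
cv2.imwrite('pics/crop1.png',np.vstack([a[:,:799],b[:,:799]]))
E
cat > h.py <<'E'
import numpy as np,cv2
from plant import manip
from scipy.spatial.transform import Rotation as R
def cam(n):
    p=manip.camera_params(n);K=np.array([[p['fx'],0,p['cx']],[0,p['fy'],p['cy']],[0,0,1]])
    q=p['orientation'];return K,np.array(p['distortion']),np.array(p['xyz']),R.from_quat([*q[1:],q[0]]).as_matrix()
def ray(n,uv):
    K,d,c,M=cam(n);u=cv2.undistortPoints(np.array([[uv]],float),K,d)[0,0];r=M@[*u,1];return c,r/np.linalg.norm(r)
def onz(n,uv,z):
    c,r=ray(n,uv);return c+r*(z-c[2])/r[2]
def proj(n,P):
    K,d,c,M=cam(n);P=np.atleast_2d(P).astype(float)
    return cv2.projectPoints(P,cv2.Rodrigues(M.T)[0],-M.T@c,K,d)[0][:,0]
def tri(a,b):
    (c1,r1),(c2,r2)=ray('scene',a),ray('top',b)
    s=np.linalg.lstsq(np.stack([r1,-r2],1),c2-c1,rcond=None)[0]
    return (c1+s[0]*r1+c2+s[1]*r2)/2,np.linalg.norm(c1+s[0]*r1-c2-s[1]*r2)
E
```

```text
(no output)
```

View pics/crop1.png

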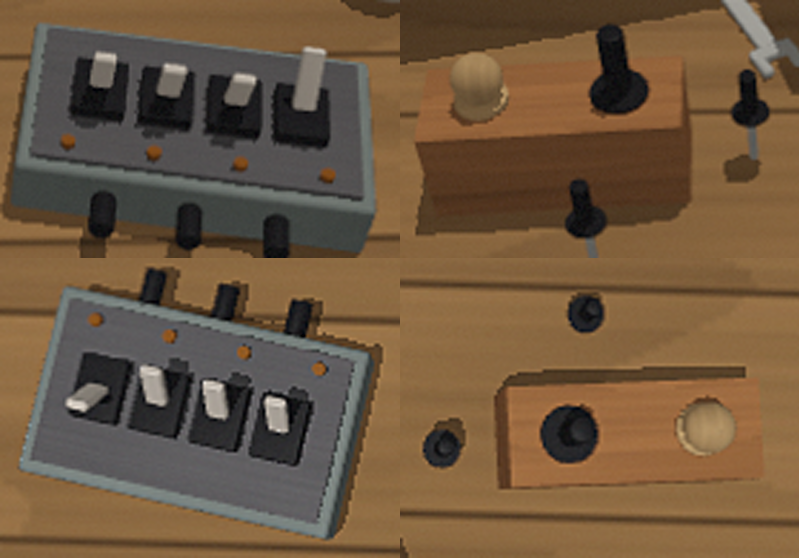

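Crop: the three levers at scene (425,227), (450,231) and (477,235) lean away. The tall one at (505,230), at the +y end, leans towards the robot. The largest stylus is in the block hole at top (409,261); the decoys stand loose beside the block. Next I fit silhouettes to get poses.

```bash
cat > fit.py <<'E'
from h import *
from scipy.optimize import minimize
V={n:cv2.imread(f'pics/{n}0.png') for n in('scene','top')}
K=4
def mask(n,parts,roi):
    x,y,w,h=roi;m=np.zeros((h*K,w*K),np.uint8)
    for P in parts:
        q=(proj(n,P)-[x,y]+.5)*K
        cv2.fillConvexPoly(m,cv2.convexHull(q.astype(np.float32)).astype(np.int32),255)
    return cv2.resize(m,(w,h),interpolation=cv2.INTER_AREA)/255.
def iou(rois,obs,partsf,p):
    c=0
    for n in rois:
        m=mask(n,partsf(p),rois[n]);o=obs[n];c-=np.minimum(m,o).sum()/np.maximum(m,o).sum()
    return c
def box(cx,cy,a,lo,hi):
    c,s=np.cos(a),np.sin(a);return np.array([[cx+c*x-s*y,cy+s*x+c*y,z] for x in(lo[0],hi[0]) for y in(lo[1],hi[1]) for z in(lo[2],hi[2])])
def cyl(x,y,r,z0,z1):
    t=np.linspace(0,2*np.pi,40);return np.array([[x+r*np.cos(u),y+r*np.sin(u),z] for u in t for z in(z0,z1)])
def solve(name,rois,test,partsf,p0,st):
    obs={n:test(V[n][y:y+h,x:x+w].astype(float)) for n,(x,y,w,h) in rois.items()}
    sim=np.vstack([p0]+[np.array(p0)+np.eye(len(p0))[i]*st[i] for i in range(len(p0))])
    r=minimize(lambda p:iou(rois,obs,partsf,p),p0,method='Nelder-Mead',options=dict(initial_simplex=sim,xatol=1e-5,fatol=1e-5))
    print(name,np.round(r.x,4),'iou',[round(-iou({n:rois[n]},obs,partsf,r.x),3) for n in rois]);return r.x
# stylus (guard + handle)
dark=lambda im:(im.max(2)<55).astype(float)
g=onz('top',(409.5,261.6),.083)[:2];print('guard click',g,onz('scene',(229.9,214.9),.083)[:2])
sty=solve('stylus',{'scene':(212,185,36,42),'top':(394,246,30,30)},dark,lambda p:[cyl(*p,.022,.08,.085),cyl(*p,.01,.085,.135)],g,[.005,.005])
# block from clicked corners
ct=[(388.5,245.2),(477.1,277.7),(386,280.2)];print('block top',[np.round(onz('top',c,.08)[:2],4) for c in ct])
cs=[(255.5,203.3),(257.4,227.3),(152,235.4)];print('block scene',[np.round(onz('scene',c,.08)[:2],4) for c in cs])
# switch row
bt=[onz('top',c,.05)[:2] for c in[(167.75,196.2),(274.5,217.9),(152.7,258.2),(258.8,282.7)]];print('box corners',np.round(bt,4))
c0=np.mean(bt,0);yaw=np.arctan2(*(-(bt[1]-bt[0]))[[0,1]]) ;yaw=-yaw
def row(p):
    x,y,a=p;P=[];c,s=np.cos(a),np.sin(a)
    for k,L in zip((72,24,-24,-72),(-.42,.4,.4,.4)):
        ox,oy=x-s*k/1e3,y+c*k/1e3
        P.append(box(ox,oy,a,(-.025,-.019,.05),(.025,.019,.062)))
        d=np.array([np.sin(L),np.cos(L)]);nn=np.array([d[1],-d[0]])*.004
        q=[(d*l+sg*nn) for l in(0,.046) for sg in(-1,1)]
        P.append(np.array([[ox+c*u-s*v,oy+s*u+c*v,.062+w] for u,w in q for v in(-.008,.008)]))
    return P
bw=lambda im:((im.max(2)<48)|(im.min(2)>125)).astype(float)
rw=solve('row',{'scene':(410,214,108,44),'top':(165,218,95,42)},bw,row,[*c0,yaw],[.01,.01,.05])
x,y,a=rw
print('target origin',x-np.sin(a)*.072,y+np.cos(a)*.072,'yaw',a)
np.save('fit.npy',[*sty,*rw])
for n in V:
    im=cv2.resize(V[n],None,fx=4,fy=4,interpolation=cv2.INTER_CUBIC)
    for P in row(rw)+[cyl(*sty,.022,.08,.085),cyl(*sty,.01,.085,.135)]:
        q=cv2.convexHull((((proj(n,P)+.5)*4)).astype(np.float32)).astype(np.int32);cv2.polylines(im,[q],True,(0,255,0),1)
    A=(im[800:1080,1600:2100] if n=='scene' else im[800:1120,620:1080]); B=im[720:960,840:1060] if n=='scene' else im[960:1160,1540:1760]
    c=np.zeros((300,760,3),np.uint8);A=A[:300];B=B[:300];c[:A.shape[0],:A.shape[1]]=A;c[:B.shape[0],520:520+B.shape[1]]=B
    out=c if n=='scene' else np.vstack([out,c])
cv2.imwrite('pics/fit.png',out)
E
python3 fit.py
```

```text
guard click [ 0.49276814 -0.24257288] [ 0.4935983  -0.23825169]
stylus [ 0.4927 -0.2403] iou [np.float64(0.857), np.float64(0.865)]
block top [array([ 0.5269, -0.1977]), array([ 0.4624, -0.3884]), array([ 0.452 , -0.1935])]
block scene [array([ 0.4594, -0.1932]), array([ 0.524 , -0.1848]), array([ 0.5421, -0.377 ])]
box corners [[0.6267 0.2933]
 [0.5837 0.0517]
 [0.4867 0.3192]
 [0.4396 0.0811]]
row [ 0.5366  0.1904 -0.1921] iou [np.float64(0.681), np.float64(0.746)]
target origin 0.5503317717662453 0.2610401147558642 yaw -0.19206534854721907
```

View pics/fit.png

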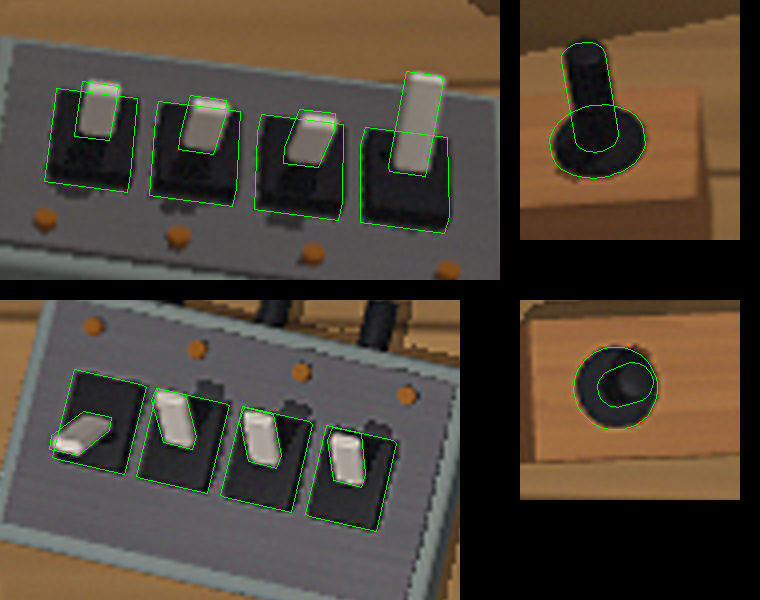

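The fit outlines match in both views to about 1 mm. I raise the gripper clear of the toolbox, turn it so the jaws open along the lever's swing direction, and head for the stylus.

drive_tool(commands="60 0 0 -1 -10.7; 60 0 0 -1 -10.7; 60 0 0 -1 -10.7; 60 0.5 0 0 -10.7; 60 1 0 0 -10.7; 60 1 0.3 0 -1; 60 1 0.5 0 0; 60 1 0.5 0 0")

```text
time: 1.1
tool_pos: [0.3354, -0.4467, 0.3207]
tool_rot: [-0.0, 0.772, 0.636, 0.0]
contact_force: [-0.5, -0.0, 0.2]
gripper_width: 0.703
```

```bash
cat >> h.py <<'E'
def go(x,y,z,verbose=True):
    s=manip.state();q=s['tool_rot'];M=R.from_quat([*q[1:],q[0]]).as_matrix()
    d=M.T@(np.array([x,y,z])-s['tool_pos'])/.03
    sw=-.19206
    print('t',round(s['time'],2),'tcp',np.round(s['tool_pos'],4),'psi',round(np.degrees(np.arctan2(M[1,0],M[0,0])),2),'zax',np.round(M[:,2],3),'F',np.round(s['contact_force'],1),'w',round(s['gripper_width']*85.4,1),'-> units',np.round(d,2))
E
python3 -c "
from h import *
go(.4927,-.2403,.20)
print(onz('top',(415,219),.09),onz('top',(364,266),.09), tri((281,222),(364,266)),tri((217,265),(415,219)))"
```

```text
t 1.1 tcp [ 0.3354 -0.4467  0.3207] psi 78.99 zax [-0.     0.001 -1.   ] F [-0.5 -0.   0.2] w 60.0 -> units [7.75 3.84 4.03]
[ 0.58363956 -0.25212667  0.09      ] [ 0.48041939 -0.1452149   0.09      ] (array([ 0.48237568, -0.14675364,  0.05208189]), np.float64(0.003205334629599927)) (array([ 0.58935372, -0.25736771,  0.05096615]), np.float64(0.003846998301737993))
```

drive_tool(commands="60 1 0.5 0 0; 60 1 0.5 0 0; 60 1 0.5 0.4 0; 60 1 0.5 0.5 0; 60 1 0.5 0.5 0; 60 1 0.5 0.5 0; 60 1 0.5 0.5 0; 60 0.7 0.3 0.5 0")

```text
time: 2.1
tool_pos: [0.4914, -0.2414, 0.2332]
tool_rot: [-0.001, 0.771, 0.637, -0.0]
contact_force: [-0.3, -0.7, 0.7]
gripper_width: 0.706
```

```bash
python3 -c "
from h import *
go(.4927,-.2403,.096)
import cv2
a=manip.grab_frame('scene')[:,:,::-1]
cv2.imwrite('pics/s1.png',cv2.resize(a[40:260,130:370],None,fx=2.5,fy=2.5))"
```

```text
t 2.1 tcp [ 0.4914 -0.2414  0.2332] psi 79.07 zax [-0.001  0.001 -1.   ] F [-0.3 -0.7  0.7] w 60.3 -> units [0.04 0.04 4.57]
```

View pics/s1.png

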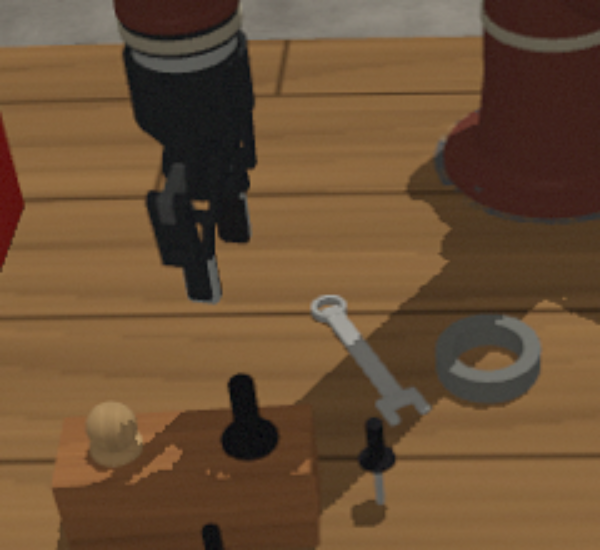

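The gripper is above the stylus, at crop (205,240) over (245,410); the offset is perspective tilt. Next I descend and close.

drive_tool(commands="60 0 0 1 0; 60 0.04 0.04 1 0; 60 0 0 1 0; 60 0 0 0.9 0; 60 0 0 0.7 0; 60 0 0 0 0; 0 0 0 0 0; 0 0 0 0 0")

```text
time: 3.15
tool_pos: [0.4932, -0.2425, 0.0978]
tool_rot: [0.001, 0.772, 0.636, 0.0]
contact_force: [-0.3, 0.4, 0.3]
gripper_width: 0.286
```

drive_tool(commands="0 0 0 0 0; 0 0 0 0 0; 0 0 0 0 0; 0 0 0 0 0; 0 0 0 0 0; 0 0 0 0 0; 0 0 0 -0.2 0; 0 0 0 -0.3 0")

```text
time: 4.15
tool_pos: [0.4917, -0.2414, 0.1108]
tool_rot: [-0.001, 0.772, 0.636, -0.0]
contact_force: [-0.3, -0.2, -1.2]
gripper_width: 0.217
```

```bash
python3 -c "
from h import *
go(.4927,-.2403,.26)
s=manip.state();print(s['ft_torque'])
import cv2
a=manip.grab_frame('scene')[:,:,::-1]
b=manip.grab_frame('top')[:,:,::-1]
cv2.imwrite('pics/s2.png',np.hstack([cv2.resize(a[100:260,140:300],None,fx=2.5,fy=2.5),cv2.resize(b[180:340,330:490],None,fx=2.5,fy=2.5)]))"
```

```text
t 4.15 tcp [ 0.4917 -0.2414  0.1108] psi 79.01 zax [-0.002  0.001 -1.   ] F [-0.3 -0.2 -1.2] w 18.5 -> units [ 0.04  0.02 -4.97]
[-0.03854227 -0.02337238 -0.02703125]
```

View pics/s2.png

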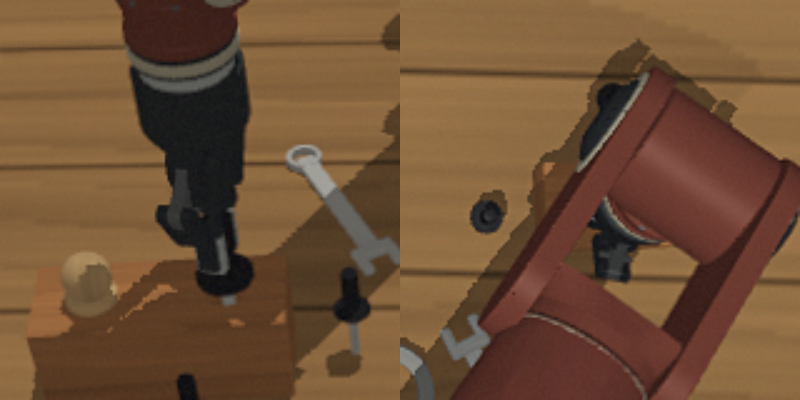

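The stylus is held and lifted: its shank shows under the guard at crop (230,298). Next I raise it and carry it to the lever.

drive_tool(commands="0 0 0 -0.5 0; 0 0 0 -0.8 0; 0 0 0 -1 0; 0 0 0 -1 0; 0 0 0 -1 0; 0 0.4 0 -0.7 0; 0 0.7 -0.1 0 0; 0 1 -0.2 0 0")

```text
time: 5.25
tool_pos: [0.4951, -0.1765, 0.2601]
tool_rot: [-0.001, 0.772, 0.636, -0.0]
contact_force: [-0.4, -0.2, -1.5]
gripper_width: 0.218
```

drive_tool(commands="0 1 -0.2 0 0; 0 1 -0.2 0 0; 0 1 -0.2 0 0; 0 1 -0.2 0 0; 0 1 -0.2 0 0; 0 1 -0.2 0 0; 0 1 -0.2 0 0; 0 1 -0.2 0 0")

```text
time: 6.25
tool_pos: [0.4926, 0.0688, 0.2593]
tool_rot: [-0.001, 0.771, 0.637, -0.001]
contact_force: [-0.5, -0.4, -0.6]
gripper_width: 0.221
```

```bash
python3 -c "
from h import *
go(.5061,.2696,.26)"
```

```text
t 6.25 tcp [0.4926 0.0688 0.2593] psi 79.08 zax [-0.003  0.    -1.   ] F [-0.5 -0.4 -0.6] w 18.9 -> units [ 6.66 -0.83 -0.02]
```

drive_tool(commands="0 1 -0.2 0 0; 0 1 -0.2 0 0; 0 1 -0.2 0 0; 0 1 -0.2 0 0; 0 1 0 0 0; 0 1 0 0 0; 0 0.66 0 0 0; 0 0 0 0 0")

```text
time: 7.25
tool_pos: [0.5077, 0.2683, 0.2601]
tool_rot: [-0.0, 0.771, 0.637, -0.001]
contact_force: [-0.6, -0.1, -1.4]
gripper_width: 0.218
```

```bash
python3 -c "
from h import *
go(.5061,.2696,.1775)
import cv2
a=manip.grab_frame('scene')[:,:,::-1]
t=manip.state()['tool_pos'];print('pred tip px',proj('scene',[t-[0,0,.0915],t-[0,0,.02]]))
cv2.imwrite('pics/s3.png',cv2.resize(a[90:290,380:600],None,fx=3,fy=3))"
```

```text
t 7.25 tcp [0.5077 0.2683 0.2601] psi 79.14 zax [-0.002 -0.001 -1.   ] F [-0.6 -0.1 -1.4] w 18.6 -> units [ 0.03 -0.06  2.75]
pred tip px [[511.8158161  182.70109668]
 [520.55388101 150.35433693]]
```

View pics/s3.png

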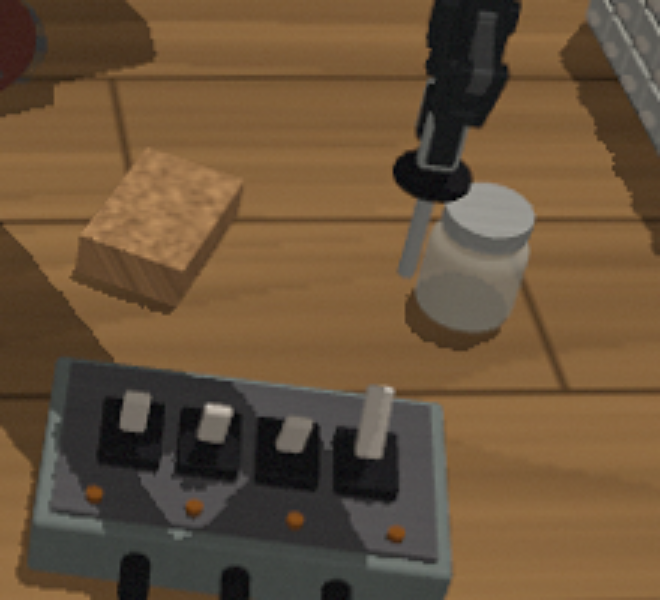

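The tip is at scene (515,182), about 3 mm towards +y of the TCP line. I correct for that, descend behind the lever at scene (505,230), then push gently.

drive_tool(commands="0 -0.1 -0.05 0.5 0; 0 0 0 0.7 0; 0 0 0 0.8 0; 0 0 0 0.5 0; 0 0 0 0.25 0; 0 0 0 0 0; 0 0 0.2 0 0; 0 0 0.2 0 0")

```text
time: 8.3
tool_pos: [0.5195, 0.2624, 0.1799]
tool_rot: [0.0, 0.772, 0.636, 0.001]
contact_force: [-0.3, 0.1, -1.2]
gripper_width: 0.221
```

drive_tool(commands="0 0 0.2 0 0; 0 0 0.2 0 0; 0 0 0.2 0 0; 0 0 0.2 0 0; 0 0 0.2 0 0; 0 0 0.1 0 0; 0 0 0.1 0 0; 0 0 0 0 0")

```text
time: 9.3
tool_pos: [0.5541, 0.2553, 0.1788]
tool_rot: [0.0, 0.772, 0.636, 0.0]
contact_force: [-0.4, -0.0, -0.9]
gripper_width: 0.216
```

```bash
python3 -c "
from h import *
s=manip.state();d=s['tool_pos'][:2]-[.5503,.2610]
print('local x,y mm',1e3*(d@[.9816,-.1909]),1e3*(d@[.1909,.9816]),'tipz',s['tool_pos'][2]-.0915)
go(.5503,.2610,.1775)
import cv2
a=manip.grab_frame('scene')[:,:,::-1]
cv2.imwrite('pics/s4.png',cv2.resize(a[130:290,390:550],None,fx=3.5,fy=3.5))"
```

```text
local x,y mm 4.799682904318958 -4.86478382689395 tipz 0.0873471558856325
t 9.3 tcp [0.5541 0.2553 0.1788] psi 79.0 zax [ 0. -0. -1.] F [-0.4 -0.  -0.9] w 18.4 -> units [ 0.16 -0.16  0.04]
```

View pics/s4.png

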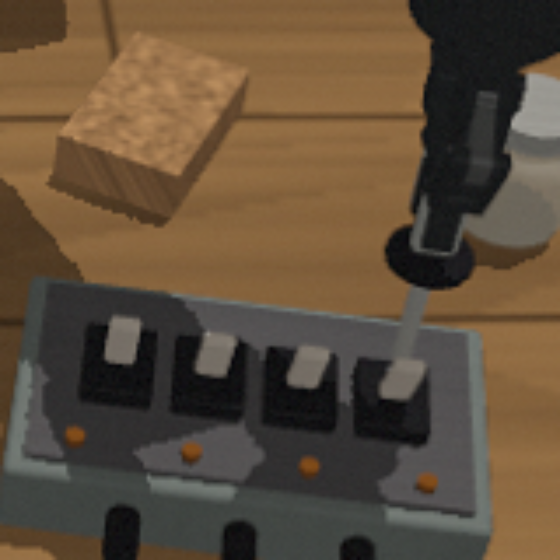

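The lever at crop (402,378) now leans away like the others. There is no end-stop force yet, so I push a little further until I feel it.

drive_tool(commands="0 0 0.06 0 0; 0 0 0.06 0 0; 0 0 0 0 0; 0 0 0 0 0; 0 0 0 0 0; 0 0 0 0 0; 0 0 0 0 0; 0 0 0 0 0")

```text
time: 10.35
tool_pos: [0.556, 0.2551, 0.1786]
tool_rot: [-0.001, 0.771, 0.636, -0.001]
contact_force: [-5.3, -0.3, 1.2]
gripper_width: 0.219
```

drive_tool(commands="0 0 0.04 0 0; 0 0 0 0 0; 0 0 0 0 0; 0 0 -0.2 0 0; 0 0 -0.3 0 0; 0 0 -0.3 0 0; 0 0 -0.4 0 0; 0 0 -0.5 0 0")

```text
time: 11.35
tool_pos: [0.5076, 0.2644, 0.1789]
tool_rot: [0.0, 0.772, 0.636, 0.0]
contact_force: [-0.6, -0.2, -1.3]
gripper_width: 0.216
```

drive_tool(commands="0 0 0 -0.5 0; 0 0 0 -0.8 0; 0 0 0 -0.8 0; 0 0 0 -0.6 0; 0 -0.5 0 0 0; 0 -1 0 0 0; 0 -1 0 0 0; 0 -1 0 0 0")

```text
time: 12.35
tool_pos: [0.4874, 0.1593, 0.2584]
tool_rot: [-0.0, 0.772, 0.636, -0.001]
contact_force: [-0.6, -0.8, -0.3]
gripper_width: 0.224
```

```bash
python3 -c "
from h import *
go(.4932,-.2425,.26)
import cv2
a=manip.grab_frame('scene')[:,:,::-1];cv2.imwrite('pics/s5.png',cv2.resize(a[90:290,360:560],None,fx=3,fy=3))"
```

```text
t 12.35 tcp [0.4874 0.1593 0.2584] psi 78.99 zax [-0.002 -0.001 -1.   ] F [-0.6 -0.8 -0.3] w 19.1 -> units [-13.11   2.75  -0.04]
```

View pics/s5.png

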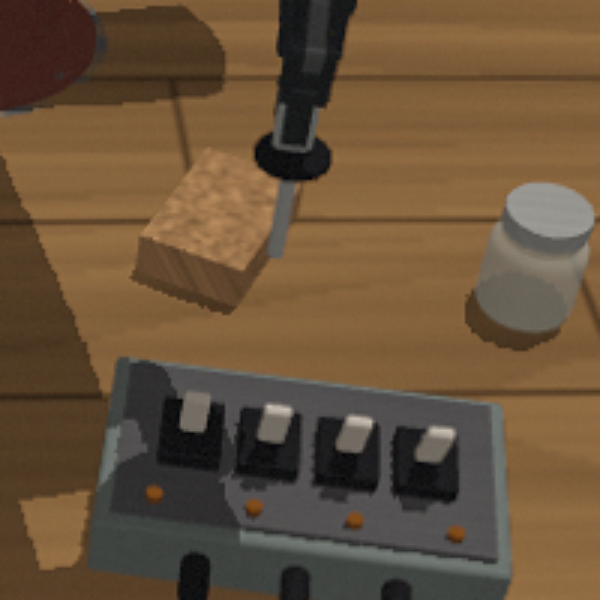

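All four levers lean away; the target is at crop (435,443), and the stylus is still straight in the grip. I carry it back to the block.

drive_tool(commands="0 -1 0.2 0 0; 0 -1 0.2 0 0; 0 -1 0.2 0 0; 0 -1 0.2 0 0; 0 -1 0.2 0 0; 0 -1 0.2 0 0; 0 -1 0.2 0 0; 0 -1 0.2 0 0")

```text
time: 13.4
tool_pos: [0.4887, -0.085, 0.2585]
tool_rot: [-0.001, 0.772, 0.636, -0.001]
contact_force: [0.5, -0.1, 0.2]
gripper_width: 0.217
```

drive_tool(commands="0 -1 0.2 0 0; 0 -1 0.2 0 0; 0 -1 0.2 0 0; 0 -1 0.2 0 0; 0 -0.8 0.2 0 0; 0 -0.3 0.15 0 0; 0 0 0 0 0; 0 0 0 0 0")

```text
time: 14.4
tool_pos: [0.4944, -0.2396, 0.2595]
tool_rot: [-0.0, 0.771, 0.636, 0.0]
contact_force: [0.6, 0.5, -1.1]
gripper_width: 0.219
```

```bash
python3 -c "
from h import *
go(.4932,-.2425,.0985)"
```

```text
t 14.4 tcp [ 0.4944 -0.2396  0.2595] psi 79.05 zax [-0.     0.001 -1.   ] F [ 0.6  0.5 -1.1] w 18.7 -> units [-0.1  -0.02  5.37]
```

drive_tool(commands="0 -0.09 -0.02 0.6 0; 0 0 0 0.8 0; 0 0 0 0.8 0; 0 0 0 0.5 0; 0 0 0 0.5 0; 0 0 0 0.5 0; 0 0 0 0.5 0; 0 0 0 0.5 0")

```text
time: 15.4
tool_pos: [0.4935, -0.243, 0.118]
tool_rot: [0.0, 0.772, 0.636, 0.0]
contact_force: [0.5, 0.6, -1.0]
gripper_width: 0.223
```

drive_tool(commands="0 0 0 0.3 0; 0 0 0 0.2 0; 0 0 0 0.1 0; 0 0 0 0 0; 0 0 0 0 0; 0 0 0 0 0; 0 0 0 0 0; 0 0 0 0 0")

```text
time: 16.4
tool_pos: [0.4934, -0.243, 0.1009]
tool_rot: [0.0, 0.772, 0.636, 0.0]
contact_force: [0.6, -0.4, -1.3]
gripper_width: 0.219
```

```bash
python3 -c "
from h import *
go(.4932,-.2425,.0985)
import cv2
a=manip.grab_frame('scene')[:,:,::-1]
cv2.imwrite('pics/s6.png',cv2.resize(a[140:260,140:300],None,fx=4,fy=4))"
```

```text
t 16.4 tcp [ 0.4934 -0.243   0.1009] psi 79.01 zax [ 0. -0. -1.] F [ 0.6 -0.4 -1.3] w 18.7 -> units [ 0.01 -0.01  0.08]
```

View pics/s6.png

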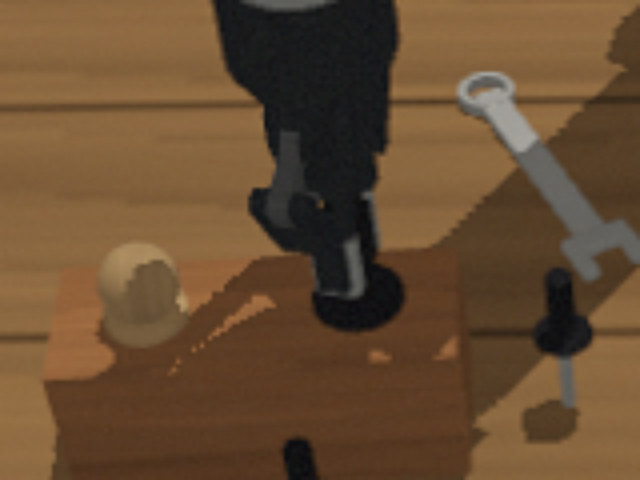

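The stylus is in the hole, with its guard at crop (358,297) just above the block top. I lower the last few millimetres until contact, then release.

drive_tool(commands="0 0 0 0.05 0; 0 0 0 0.04 0; 0 0 0 0.03 0; 0 0 0 0 0; 0 0 0 0 0; 0 0 0 0 0; 0 0 0 0 0; 0 0 0 0 0")

```text
time: 17.45
tool_pos: [0.4936, -0.243, 0.0979]
tool_rot: [0.0, 0.772, 0.636, 0.0]
contact_force: [-2.1, 1.3, 4.6]
gripper_width: 0.218
```

drive_tool(commands="30 0 0 0 0; 40 0 0 0 0; 60 0 0 0 0; 60 0 0 0 0; 60 0 0 0 0; 60 0 0 -0.3 0; 60 0 0 -0.6 0; 60 0 0 -0.8 0")

```text
time: 18.45
tool_pos: [0.4934, -0.243, 0.1497]
tool_rot: [0.0, 0.772, 0.636, 0.0]
contact_force: [0.4, -0.8, -0.8]
gripper_width: 0.705
```

drive_tool(commands="60 0 0 -1 0; 60 0 0 -1 0; 60 0 0 -1 0; 60 0 0 -1 0; 60 -1 -1 0 0; 60 -1 -1 0 0; 60 -0.5 -0.5 0 0; 60 0 0 0 0")

```text
time: 19.45
tool_pos: [0.4049, -0.3031, 0.27]
tool_rot: [0.001, 0.772, 0.635, 0.0]
contact_force: [1.3, 0.3, 0.1]
gripper_width: 0.704
```

```bash
python3 -c "
from h import *
go(.4932,-.2425,.0985)
import cv2
a=manip.grab_frame('scene')[:,:,::-1]
cv2.imwrite('pics/s7.png',cv2.resize(a[120:300,140:540],None,fx=2,fy=2))"
```

```text
t 19.45 tcp [ 0.4049 -0.3031  0.27  ] psi 78.88 zax [ 0.002 -0.002 -1.   ] F [1.3 0.3 0.1] w 60.1 -> units [2.56 2.49 5.72]
```

View pics/s7.png

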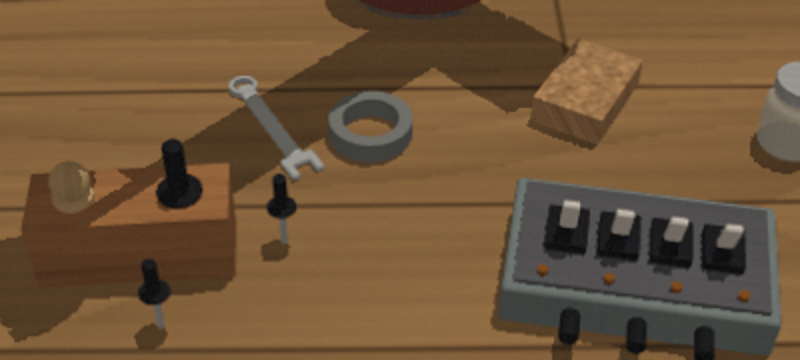

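The stylus stands upright in its hole at crop (177,190), all four levers lean away, and the gripper is clear. I hand the job in.

```bash
python3 -c "
from plant import manip
print(manip.job_done())"
```

```text
the job is handed in; nothing more can be done
None
```

The job is done and handed in at about 19.5 s of the 54 s allowed. I took the large black stylus from the block and pushed the leaning lever, the one at the +y end of the row, fully over with its tip. Then I put the stylus back in the hole it came from and let go.

- **Lever:** the push force rose to about 5 N, above the 1–3 N of lever friction, so it was against its end stop.
- **Other levers:** in the last picture all four lean away; the other three look unchanged.
- **Stylus:** the last picture shows it upright in its hole with the guard on the block. Contact read about 5 N as it seated, before release.
- **Gripper:** it is open and clear of everything.
- **Disagreement:** the two cameras put the stylus 2–4 mm apart in y. I allowed about 3 mm for this when lining up the tip. No check failed.

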